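# Take the tape roll off its stand and put it away in the rack

### The arm

A 7-joint arm with a two-finger parallel gripper is mounted at the origin on the work surface. World frame = base frame: x ahead of the robot, y to its left, z up, the work surface at z = 0. Lengths are in m, angles in rad, forces in N, time in s.
With the tool pointing down it reaches from about 0.4 to 0.85 m from the base axis. Payload 4.5 kg.
Tool frame: the origin (TCP) lies between the finger pads; the fingertips stand r.tip_reach ahead of it and the grasp point (between the pads) lies 3 mm ahead of it (r.tip_reach is the distance from the TCP to the fingertips, in m); z points along the fingers, y is the line along which they close (so a half turn about z gives the same grasp; the last joint's range is limited). The gripper opens to 88 mm and grips with 3 to 60 N. Pads are 18 mm wide; open, the fingers measure 123 mm over their backs; the gripper's body (75 mm by 187 mm) begins 45 mm behind the grasp point.
Start: joints at [-1.26, 0.689, -0.195, 1.565, 0.157, 0.902, -0.215], TCP at [0.171, 0.601, 0.261] pointing down, gripper open.
Joint ranges: [-3.01, 3.01], [-0.46, 2.08], [-1.47, 1.51], [0.13, 2.56], [-1, 4.14], [0.04, 2.09], [-2.66, 2.66]. Speed limits (rad/s): [2.57, 2.57, 3.14, 3.14, 3.14, 3.14, 3.14].

### API

Orientations are given as a unit quaternion [x, y, z, w].
In Python, from plant import r gives the robot as it stands.
- The arm moves only by the tool step_arm, never from a script. Its argument "motion" is a list of rows, each an object with "dp": the shift along the tool's x, y, z in mm, a list of three; "twist": the turn, a rotation vector about the tool's x, y, z in rad, a list of three; "hand": the opening, from -1 (shut) to 1 (fully open). In form: [{"dp": [dx, dy, dz], "twist": [rx, ry, rz], "hand": hand}, ...]. A call has 1 to 5 rows; each row is the pose to reach, as a shift and turn from the pose commanded when the call began, along the tool's axes at that moment; what a row does not reach only later rows make up. A row lasts 1/8 s, in which the tool goes at most 62.5 mm and 10.7 degrees, less where a joint would pass 70% of its speed; a pose out of reach is approached as far as the arm can. A call with a gripper value outside its range is refused whole. The fingers move at their own pace and stop on an object; "force" is the grip in N (left out, the last holds). Time passes only in rows, so rows that repeat a pose let the fingers close. It gives the time, the measured TCP pose, the force, the opening and the grip force at its end, in the units of the state.
- r.get_state(): the state, without advancing time (a new reading comes with each control period).
- r.snapshot(name): name is "side" or "top"; returns a dict with "pixels" (400x640x3 uint8, red, green, blue), "depth" (400x640 float32, m along the optical axis (not along the pixel's ray), 0 where there is no reading), "fx", "fy", "cx", "cy" (pixels), "xyz" and "orientation" of the camera in the world. Camera axes: x right, y down, z forward; pixel columns grow to the right and rows downward; lengths in m; the calibration is good to about 2 mm. A picture is of the moment at which its call begins.
- r.finish_job(): hands the job in; it is judged then, once.
Trained networks look in the newest picture that a camera, given by its name, has taken for a name from the list of things; names that differ only in an ending like _2 or _b are one class to them, and where a whole thing is asked for, a point or a joint stands for the part that bears it (a point fixed in the world has none). Each returns a list of dicts, best first, with "score" (0 to 1); they miss things now and then, are a little off and sometimes report something else, mostly with a low value. They report only what shows in the picture. A call takes as long as a camera call. They do not tell look-alikes from the thing itself.
- r.search_frame(camera, thing): "at" ([x, y, z] in m, in the coordinates of the camera as it stood for that picture, good to about 4 mm: the middle of the surface that is visible of it).
The state is a dict: "clock": time; "q": joint angles; "qd": joint speeds; "joint_torque": joint torques, N m; "tool_pos": TCP position; "eef_rot": TCP orientation; "contact_force": force on the tool from outside, world axes, zero at the start; "moment": the same for the moment, N m; "opening": opening from 0.0 (shut) to 1.0 (fully open); "finger_force": force on a finger pad.
Only numpy, scipy, OpenCV 4.12 (cv2) and the standard library are available. Lean on these libraries where they do the work, as an engineer would, in place of code of your own. Each camera call takes 0.05 s, during which the arm holds its last target. There are 200 camera calls.

### The job

The roll of masking tape on the stand is held down by a sliding keeper: slide the keeper fully open and leave it open, draw the roll straight up off its spindle without wrenching it, set it down flat on the clear middle of the cutting mat and let go. Then take hold of it afresh, so that it fits between the rack's walls, and put it away lying flat on the floor of the rack's empty compartment. Do not drop the roll, and leave everything else where it is.

Things in the scene. Friction and masses are not known exactly. Their poses are not given: they have to be found in the camera images.
- roll: The roll of cream masking tape to be moved: a rigid ring 66 mm outside diameter, 46 mm core diameter (walls 10 mm thick), 50 mm tall, about 0.16 kg. Origin: centre of its underside; z is its axis. It starts on the stand's spindle, axis upright.
- stand: Fixed tape stand on a 165 x 200 x 15 mm grey base plate. Origin: on the spindle's axis at the plate's underside (on the mat); x, y along the plate's edges, z up. It spans x -50 to 115, y -55 to 145 mm. The roll on it has its underside 15, its top 65 mm above the origin. A dark rail runs along y at x 83 to 107, y -47 to 142 mm, its top at 60 mm, for the keeper.
- spindle_tip (a point): Centre of the top of the stand's upright aluminium spindle, 38 mm in diameter, 74 mm above the stand's origin. It leaves 4 mm of play all round in the roll's core, no room for a finger; the roll lifts off it straight up.
- keeper (a joint): Slide of the keeper along the stand's +y, in m: 0 = its tongue lies over the roll's rim, 0.095 = fully open (end stop). It starts near 0. Stiff: takes about 2 N to slide and stays where it is left. Beyond about 0.055 the tongue is clear of the roll.
- keeper_grip (a point): Centre of the top of the keeper's upright black grip fin, 108 mm above the stand's origin and at x = 95 mm of the stand. The fin is 14 mm thick (stand's x), 40 mm long (y), 34 mm tall. Below it are a 34 x 44 mm carriage and a 24 mm wide flat steel tongue reaching 71 mm from the fin's centre towards the spindle, 4 mm above the roll.
- mat_middle (a point): The clear middle of the large green-grey cutting mat, between stand and rack; the point lies on the mat's top face, which is 3 mm above the table and on which everything stands. The mat is free for at least 65 mm around it.
- rack: Fixed brown wooden rack, an open box 108 (x) by 252 (y) by 60 mm tall on the mat, walls and floor 6 mm, with three compartments in a row along its y, each 96 (x) by 76 mm (y) inside, centred at y -82, 0, +82 mm. Origin: centre of its underside, z up. Two hold a roll. Beside a roll there is room for a finger only towards an x end, not at both: hold the roll by its wall, one finger in its core.
- liner: Fixed thin cork disc (60 mm across, 2 mm thick) on the floor at the centre of the rack's empty compartment. Origin: centre of its underside, 6 mm above the rack's underside; the roll is to lie on it, its own underside 2 mm above this origin. The roll may lie anywhere within the compartment.
- spare_a: Another tape roll like the task's one (66 mm across, 50 mm tall), lying in a compartment of the rack; origin: centre of its underside. A bystander.
- spare_b: Another tape roll like the task's one (66 mm across, 50 mm tall), lying in a compartment of the rack; origin: centre of its underside. A bystander.
- bottle: Amber bottle, 60 mm across, 150 mm tall; origin: centre of its underside. A bystander.
- brush_pot: Black pot with brushes, 76 mm across, 190 mm tall; origin: centre of its underside. A bystander.
- sanding_block: Cork sanding block 60 x 110 x 34 mm; origin: centre of its underside. A bystander.
- brush: Brush lying on the mat, 150 mm long; origin: at its middle, underside. A bystander.
- spatula: Spatula lying on the mat, 200 mm long; origin: at its middle, underside. A bystander.
- glasses_case: Black glasses case 60 x 155 x 34 mm; origin: centre of its underside. A bystander.
Not all that is in view belongs to the job. Leave any purple look-alike of the roll alone.

How it is judged:
By the outcome, as a careful person would: the job done as asked, in the order asked, and still so for the second after the job is handed in, with the robot touching nothing.
It also fails if it takes over 72 s, if anything falls off the work surface, if the arm or the gripper's body presses on something with over 40 N, if the wrist force passes 120 N, or if a joint passes its speed limit or range.

## Working session

There is one attempt and no reset: what is moved stays moved. The work goes in short steps, Python scripts to look and compute and a tool call to move; the robot and the scene stay as the last step left them, time stands still between calls to the robot, and variables do not carry over. Pictures are saved under pics/ and viewed, at most 12 in all, crops included, and the job is handed in when it is done.

Besides the shell and the picture viewer there is one more tool, called after "Call:" as name(argument=value, ...), one argument or row to a line, values as JSON. step_arm: Moves the arm, as the interface text tells. Its arguments: {"type":"object","properties":{"motion":{"type":"array"},"force":{"type":"number"}},"required":["motion"]}

```bash
ls; mkdir -p pics
cat > h.py <<'E'
import numpy as np, cv2
from scipy.spatial.transform import Rotation as R
from plant import r
def snap(n,f=None):
    s=r.snapshot(n)
    if f: cv2.imwrite('pics/'+f,cv2.cvtColor(s['pixels'],cv2.COLOR_RGB2BGR))
    return s
def cloud(s):
    d=s['depth'];v,u=np.mgrid[:d.shape[0],:d.shape[1]]
    P=np.stack([(u-s['cx'])/s['fx']*d,(v-s['cy'])/s['fy']*d,d],-1)
    P=P@R.from_quat(s['orientation']).as_matrix().T+np.array(s['xyz']);P[d==0]=np.nan
    return P
def world(s,p): return R.from_quat(s['orientation']).apply(p)+np.array(s['xyz'])
def totool(target):
    st=r.get_state();return R.from_quat(st['eef_rot']).inv().apply(np.array(target)-st['tool_pos'])*1000
E
python3 - <<'E'
from h import *
print(r.get_state(), r.tip_reach)
for n in('top','side'):
    s=snap(n,n+'0.png');print(n,s['xyz'],s['orientation'])
    for t in ['roll','stand','spindle_tip','keeper','keeper_grip','rack','liner','spare_a','bottle','brush_pot','glasses_case','mat_middle']:
        try: print(t,[(np.round(world(s,o['at']),3).tolist(),round(o['score'],2)) for o in r.search_frame(n,t)][:4])
        except Exception as e: print(t,e)
E
```

```text
pics
{'clock': 0.0, 'q': array([-1.26018715,  0.69001918, -0.19449954,  1.5663485 ,  0.15734604,
        0.90250593, -0.21513385]), 'qd': array([-0.00057015, -0.00015655, -0.00090874,  0.00035182, -0.0005067 ,
       -0.00121364,  0.0005602 ]), 'joint_torque': array([ 1.44397873e-04, -5.27559972e+01, -1.26691114e+00, -1.53425592e+01,
       -5.25930827e-02,  6.50520204e-03,  1.72060008e-04]), 'tool_pos': array([0.17070458, 0.60061326, 0.25988649]), 'eef_rot': array([ 1.37929141e-01,  9.90441651e-01, -9.41726914e-04, -4.06602007e-05]), 'contact_force': array([ 0.0027392 ,  0.19897427, -0.21194792]), 'moment': array([-0.01063109, -0.03549904,  0.00846256]), 'finger_force': 0.0, 'opening': 0.9974676456379991} 0.022
top [0.27236961 0.02517942 1.53720971] [-0.69494713  0.71568388 -0.04942592  0.04901173]
roll [([0.169, -0.317, 0.048], 0.84), ([0.485, -0.28, 0.07], 0.63), ([0.565, -0.254, 0.083], 0.57)]
stand [([0.518, -0.226, 0.018], 0.73), ([0.569, -0.252, 0.081], 0.29), ([0.464, 0.382, 0.06], 0.27)]
spindle_tip [([0.521, -0.225, 0.019], 0.78), ([0.385, 0.013, 0.021], 0.46)]
keeper [([0.
[... 490 characters left out ...]
.54), ([0.463, 0.382, 0.058], 0.45)]
mat_middle [([0.535, 0.015, 0.005], 0.85), ([0.462, 0.304, 0.014], 0.7)]
side [-0.30596448  0.92488734  1.14389361] [-0.32352659  0.84954813 -0.39142096  0.14278706]
roll [([0.471, -0.263, 0.048], 0.73)]
stand [([0.523, -0.214, 0.014], 0.75), ([0.593, 0.005, 0.03], 0.7)]
spindle_tip [([0.522, -0.214, 0.016], 0.69)]
keeper [([0.575, -0.249, 0.072], 0.66)]
keeper_grip [([0.59, 0.006, 0.028], 0.64), ([0.571, -0.246, 0.078], 0.51)]
rack []
liner [([0.459, 0.295, 0.009], 0.51)]
spare_a []
bottle []
brush_pot [([0.772, 0.252, 0.089], 0.65), ([0.522, -0.217, 0.014], 0.2)]
glasses_case []
mat_middle [([0.429, 0.118, -0.003], 0.68), ([0.473, -0.262, 0.051], 0.37)]
```

View pics/top0.png

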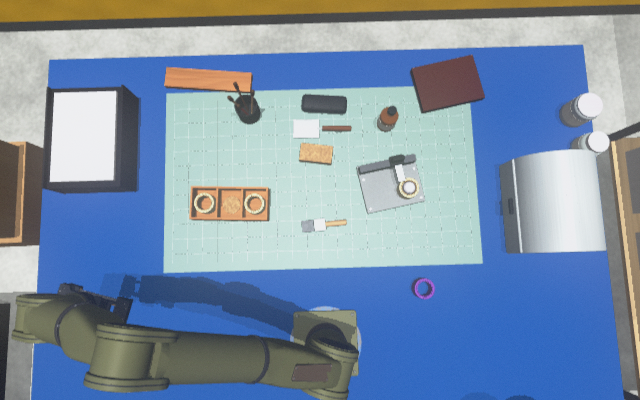

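View pics/side0.png

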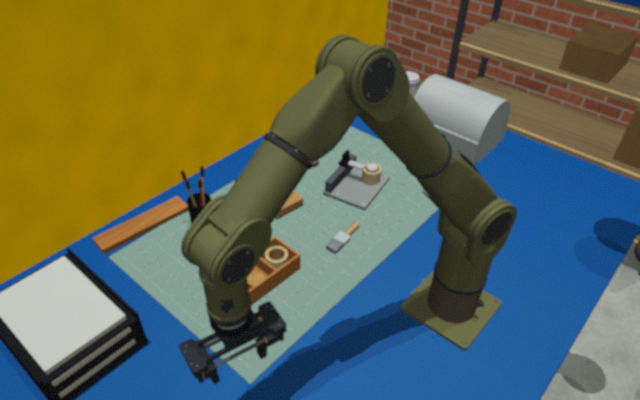

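Run:
```python
from h import *
s=snap('top');P=cloud(s);print(s['fx'],r.get_state()['clock'])
def box(x0,x1,y0,y1,z0,z1):
    m=(P[...,0]>x0)&(P[...,0]<x1)&(P[...,1]>y0)&(P[...,1]<y1)&(P[...,2]>z0)&(P[...,2]<z1);return P[m],m
def rect(p):
    (c,sz,a)=cv2.minAreaRect((p[:,:2]*1000).astype(np.float32));return np.round(c,1),np.round(sz,1),round(a,2),len(p)
mat=box(.5,.56,-.03,.06,-.02,.02)[0];print('matz',mat[:,2].mean())
p,_=box(.36,.66,-.36,-.1,.012,.15);print('stand',rect(p))
p,_=box(.36,.66,-.36,-.1,.052,.07);print('rail',rect(p))
p,_=box(.36,.66,-.36,-.1,.095,.13);print('fin',rect(p),p.mean(0))
p,_=box(.4,.53,-.36,-.2,.072,.09);print('spindle/tongue',p.mean(0),len(p))
p,_=box(.4,.53,-.36,-.2,.055,.09);print('rollall',rect(p),p.mean(0))
p,_=box(.36,.57,.12,.48,.03,.075);print('rack',rect(p),np.percentile(p[:,2],[10,50,95]))
for y in((.36,.42),(.18,.25)):
    p,_=box(.43,.5,*y,.04,.075);print('sp',rect(p),p.mean(0))
a=cv2.cvtColor(s['pixels'],cv2.COLOR_RGB2BGR)
A=cv2.resize(a[145:220,345:435],None,fx=6,fy=6,interpolation=3);B=cv2.resize(a[175:230,180:280],None,fx=6,fy=6,interpolation=3)
cv2.imwrite('pics/a.png',A[:, :]);
```

```text
456.73459158237023 1.35
matz 0.00446449872246456
stand (array([ 510. , -229.4]), array([298.8, 254.9]), 0.02, 2915)
rail (array([ 521.3, -229.8]), array([139.8, 189.6]), 10.07, 487)
fin (array([ 582.3, -248.1]), array([14.2, 38.8]), 7.49, 65) [ 0.58131112 -0.24725128  0.11021679]
spindle/tongue [ 0.49961868 -0.27912426  0.07755899] 151
rollall (array([ 494.6, -281. ]), array([70.5, 66.3]), 87.13, 349) [ 0.49509568 -0.28098344  0.0714318 ]
rack (array([461.5, 302.8]), array([253.7, 109.2]), 87.69, 1310) [0.03879953 0.05899163 0.06735525]
sp (array([464.7, 390.9]), array([65.5, 57.3]), 0.49, 167) [0.46424273 0.39037977 0.05805837]
sp (array([459.8, 214.6]), array([69.2, 59.4]), 89.84, 182) [0.45979754 0.21715325 0.05840104]
```

View pics/a.png

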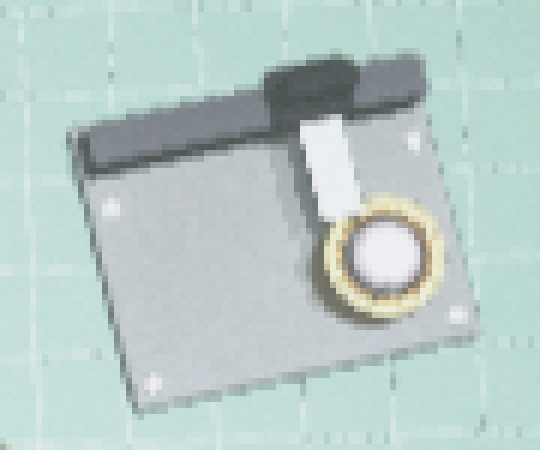

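Run:
```python
from h import *
s=snap('top');P=cloud(s)
rect=lambda p:[np.round(x,1).tolist() for x in cv2.minAreaRect((p[:,:2]*1000).astype(np.float32))]+[len(p)]
Z=cv2.medianBlur(np.nan_to_num(s['depth']*0+P[...,2]).astype(np.float32),3)
X,Y=P[...,0],P[...,1]
reg=(X>.38)&(X<.66)&(Y>-.37)&(Y<-.08)
for th in(.010,.012):
    n,l,st,c=cv2.connectedComponentsWithStats((reg&(Z>th)).astype(np.uint8),connectivity=4)
    k=1+np.argmax(st[1:,4]);print('plate',rect(P[l==k]))
m=reg&(X>.53)&(Z>.045)&(Z<.072);n,l,st,c=cv2.connectedComponentsWithStats(m.astype(np.uint8),connectivity=4)
for k in range(1,n):
    if st[k,4]>20: print('rail',rect(P[l==k]),P[l==k].mean(0))
hsv=cv2.cvtColor(s['pixels'],cv2.COLOR_RGB2HSV)
m=reg&(X<.55)&(Z>.04)&(hsv[...,1]>60)&(hsv[...,0]>10)&(hsv[...,0]<40);p=P[m];print('roll',rect(p))
(c,rad)=cv2.minEnclosingCircle((p[:,:2]*1000).astype(np.float32));print(c,rad)
m=reg&(X>.44)&(X<.53)&(Y<-.25)&(Z>.0725)&(hsv[...,1]<50);p=P[m];print('metal',rect(p))
reg=(X>.36)&(X<.57)&(Y>.12)&(Y<.48)
m=reg&(Z>.03);n,l,st,c=cv2.connectedComponentsWithStats(m.astype(np.uint8));k=1+np.argmax(st[1:,4]);print('rack',rect(P[l==k]))
m=(Z>.052)&reg
for lo,hi in((.17,.25),(.35,.44)):
    q=m&(X>.424)&(X<.5)&(Y>lo)&(Y<hi)&(hsv[...,2]>190);p=P[q];print('spare',cv2.minEnclosingCircle((p[:,:2]*1000).astype(np.float32)),len(p))
print([r.get_state()[k] for k in('clock','q')])
a=cv2.cvtColor(s['pixels'],cv2.COLOR_RGB2BGR)
cv2.imwrite('pics/b.png',cv2.resize(a[175:230,180:280],None,fx=6,fy=6,interpolation=3))
```

```text
plate [[522.4, -236.0], [176.7, 205.5], 11.6, 2914]
plate [[519.4, -237.1], [169.5, 205.8], 11.0, 2901]
rail [[591.3, -294.0], [23.9, 40.5], 9.5, 87] [ 0.58999703 -0.29435175  0.06374133]
rail [[567.7, -185.6], [40.1, 116.6], 18.6, 255] [ 0.56835673 -0.17898232  0.06355399]
roll [[496.9, -286.0], [46.2, 50.1], 5.0, 31]
(494.75421142578125, -285.84930419921875) 25.898937225341797
metal [[503.0, -273.1], [66.2, 36.0], 49.7, 130]
rack [[461.7, 302.7], [253.8, 109.6], 87.6, 1349]
spare ((464.1351013183594, 206.64010620117188), 47.07838439941406) 168
spare ((459.3512878417969, 397.6404724121094), 46.222900390625) 178
[1.4, array([-1.26019041,  0.68911615, -0.19462691,  1.5653056 ,  0.15729277,
        0.90247488, -0.21509877])]
```

View pics/b.png

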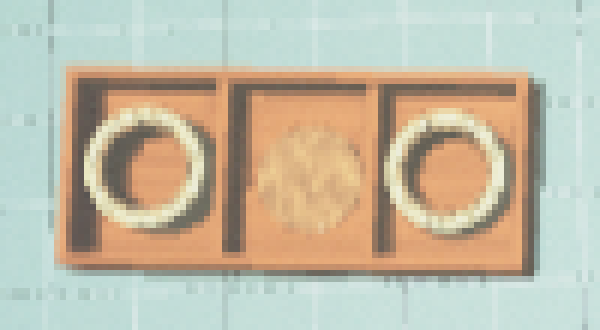

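```bash
cat >> h.py <<'E'
def plan(xyz,yaw):
    """tool down, tool y at world angle yaw (deg), half turn allowed"""
    st=r.get_state();c=R.from_quat(st['eef_rot']);best=None
    for a in(yaw,yaw+180):
        a_=np.radians(a);y=np.array([np.cos(a_),np.sin(a_),0]);z=np.array([0,0,-1.]);M=np.c_[np.cross(y,z),y,z]
        v=(c.inv()*R.from_matrix(M)).as_rotvec()
        if best is None or np.linalg.norm(v)<np.linalg.norm(best): best=v
    print('dp',np.round(totool(xyz),1),'twist',np.round(best,3))
def state():
    s=r.get_state();y=R.from_quat(s['eef_rot']).as_matrix()[:,1]
    print({k:np.round(s[k],4).tolist() for k in('clock','tool_pos','q','contact_force','opening','finger_force')},'yaw',np.degrees(np.arctan2(y[1],y[0])).round(1))
E
python3 -c "
from h import *
plan([.5,.2,.28],40);plan([.582,-.248,.25],11)"
```

```text
dp [-426.3 -296.   -19.3] twist [ 0.    -0.     0.596]
dp [-627.6 -704.6   10.7] twist [ 0.    -0.     1.102]
```

Call:
step_arm(
  motion=[
    {"dp": [-85, -59, -4], "twist": [0, 0, 0.12], "hand": 1},
    {"dp": [-170, -118, -8], "twist": [0, 0, 0.24], "hand": 1},
    {"dp": [-255, -177, -12], "twist": [0, 0, 0.36], "hand": 1},
    {"dp": [-340, -236, -16], "twist": [0, 0, 0.48], "hand": 1},
    {"dp": [-426, -296, -19], "twist": [0, 0, 0.6], "hand": 1},
  ],
)

```text
clock: 2.02
tool_pos: [0.3701, 0.3584, 0.2729]
eef_rot: [0.426, 0.905, 0.001, 0.0]
contact_force: [0.5, 1.3, -0.6]
opening: 1.0
finger_force: 0.0
```

Call:
step_arm(
  motion=[
    {"dp": [0, 0, 0], "twist": [0, 0, 0], "hand": 1},
  ],
)

```text
clock: 2.15
tool_pos: [0.3729, 0.3547, 0.2729]
eef_rot: [0.429, 0.903, -0.001, 0.002]
contact_force: [-0.9, 0.6, -0.2]
opening: 1.001
finger_force: 0.0
```

```bash
python3 -c "
from h import *
state();plan([.582,-.248,.25],11)"
```

```text
{'clock': 2.15, 'tool_pos': [0.3729, 0.3547, 0.2729], 'q': [-0.8181, 0.5259, -0.0533, 1.8846, 0.0456, 0.7326, -0.2151], 'contact_force': [-0.9059, 0.646, -0.1816], 'opening': 1.001, 'finger_force': 0.0} yaw 39.1
dp [-599.4 -218.2   25.1] twist [0.001 0.004 0.491]
```

Call:
step_arm(
  motion=[
    {"dp": [-59, -21, 0], "twist": [0, 0, 0.05], "hand": 1},
    {"dp": [-117, -42, 0], "twist": [0, 0, 0.1], "hand": 1},
    {"dp": [-175, -64, 0], "twist": [0, 0, 0.15], "hand": 1},
    {"dp": [-233, -85, 0], "twist": [0, 0, 0.2], "hand": 1},
    {"dp": [-290, -106, 0], "twist": [0, 0, 0.24], "hand": 1},
  ],
)

```text
clock: 2.78
tool_pos: [0.4735, 0.0687, 0.2727]
eef_rot: [0.529, 0.848, 0.001, 0.0]
contact_force: [0.7, 0.5, 0.7]
opening: 0.999
finger_force: 0.0
```

```bash
python3 -c "
from h import *
state();plan([.582,-.248,.20],11)"
```

```text
{'clock': 2.775, 'tool_pos': [0.4735, 0.0687, 0.2727], 'q': [-0.2247, 0.4812, -0.0228, 1.9858, 0.0156, 0.6736, 0.1982], 'contact_force': [0.6867, 0.5408, 0.7443], 'opening': 0.9993, 'finger_force': 0.0} yaw 26.1
dp [-332.1  -41.9   72.5] twist [ 0.001 -0.001  0.263]
```

Call:
step_arm(
  motion=[
    {"dp": [-60, -8, 8], "twist": [0, 0, 0.06], "hand": 1},
    {"dp": [-120, -16, 16], "twist": [0, 0, 0.12], "hand": 1},
    {"dp": [-180, -24, 24], "twist": [0, 0, 0.18], "hand": 1},
    {"dp": [-240, -31, 35], "twist": [0, 0, 0.24], "hand": 1},
    {"dp": [-290, -37, 50], "twist": [0, 0, 0.263], "hand": 1},
  ],
)

```text
clock: 3.4
tool_pos: [0.5683, -0.209, 0.2224]
eef_rot: [0.636, 0.771, 0.001, 0.001]
contact_force: [1.1, 1.0, 0.6]
opening: 1.0
finger_force: 0.0
```

Call:
step_arm(
  motion=[
    {"dp": [-30, -5, 12], "twist": [0, 0, 0], "hand": 1},
    {"dp": [-42, -5, 22], "twist": [0, 0, 0], "hand": 1},
    {"dp": [-42, -5, 22], "twist": [0, 0, 0], "hand": 0.5},
  ],
)

```text
clock: 3.78
tool_pos: [0.5699, -0.2488, 0.1997]
eef_rot: [0.636, 0.772, 0.0, -0.001]
contact_force: [-0.1, -0.5, 0.1]
opening: 0.91
finger_force: 0.0
```

Run:
```python
from h import *
state();plan([.582,-.248,.107],11)
s=snap('top','c.png');P=cloud(s)
s2=snap('side','d.png');P2=cloud(s2)
for P in(P,P2):
    X,Y,Z=np.moveaxis(P,-1,0)
    m=(abs(X-.582)<.03)&(abs(Y+.248)<.035)&(Z>.092)&(Z<.118);print(m.sum(),P[m].mean(0) if m.any() else '')
a=cv2.imread('pics/d.png');cv2.imwrite('pics/d.png',cv2.resize(a[120:260,260:440],None,fx=4,fy=4,interpolation=3))
```

```text
{'clock': 3.775, 'tool_pos': [0.5699, -0.2488, 0.1997], 'q': [0.3297, 0.7563, 0.015, 1.6397, -0.0167, 0.7474, 0.5446], 'contact_force': [-0.0708, -0.5083, 0.1049], 'opening': 0.9099, 'finger_force': 0.0} yaw 11.0
dp [-1.7 12.1 92.7] twist [-0.001 -0.002 -0.   ]
41 [ 0.58008743 -0.23969313  0.11023859]
52 [ 0.57449419 -0.24418452  0.10411589]
```

View pics/d.png

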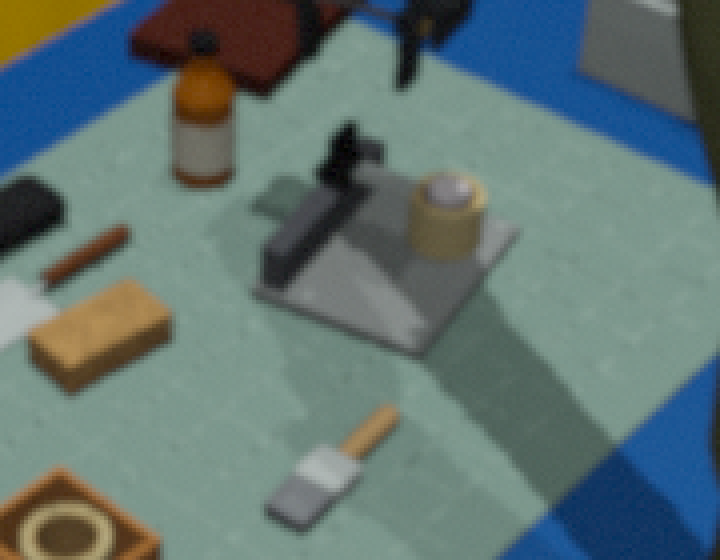

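Call:
step_arm(
  motion=[
    {"dp": [-1, 11, 30], "twist": [0, 0, 0], "hand": 0.5},
    {"dp": [-1, 11, 60], "twist": [0, 0, 0], "hand": 0.5},
    {"dp": [-1, 11, 80], "twist": [0, 0, 0], "hand": 0.5},
    {"dp": [-1, 11, 92], "twist": [0, 0, 0], "hand": 0.5},
    {"dp": [-1, 11, 92], "twist": [0, 0, 0], "hand": 0.5},
  ],
)

```text
clock: 4.5
tool_pos: [0.581, -0.2476, 0.1084]
eef_rot: [0.636, 0.772, 0.0, -0.0]
contact_force: [-0.6, -0.1, -0.6]
opening: 0.751
finger_force: 0.0
```

Call:
step_arm(
  motion=[
    {"dp": [0, 0, 0], "twist": [0, 0, 0], "hand": 0},
    {"dp": [0, 0, 0], "twist": [0, 0, 0], "hand": -0.8},
    {"dp": [0, 0, 0], "twist": [0, 0, 0], "hand": -0.8},
    {"dp": [0, 0, 0], "twist": [0, 0, 0], "hand": -0.8},
    {"dp": [0, 0, 0], "twist": [0, 0, 0], "hand": -0.8},
  ],
  force=10,
)

```text
clock: 5.12
tool_pos: [0.5809, -0.2488, 0.1086]
eef_rot: [0.636, 0.771, 0.0, -0.0]
contact_force: [0.7, -0.6, 0.3]
opening: 0.203
finger_force: 0.0
```

Call:
step_arm(
  motion=[
    {"dp": [0, 0, 0], "twist": [0, 0, 0], "hand": -0.9},
    {"dp": [0, 0, 0], "twist": [0, 0, 0], "hand": -0.9},
  ],
  force=12,
)

```text
clock: 5.38
tool_pos: [0.5818, -0.2487, 0.1086]
eef_rot: [0.636, 0.771, 0.001, 0.001]
contact_force: [3.5, 0.2, -1.6]
opening: 0.156
finger_force: 12.0
```

Call:
step_arm(
  motion=[
    {"dp": [10, 0, 0], "twist": [0, 0, 0], "hand": -0.9},
    {"dp": [25, 0, 0], "twist": [0, 0, 0], "hand": -0.9},
    {"dp": [40, 0, 0], "twist": [0, 0, 0], "hand": -0.9},
    {"dp": [55, 0, 0], "twist": [0, 0, 0], "hand": -0.9},
    {"dp": [65, 0, 0], "twist": [0, 0, 0], "hand": -0.9},
  ],
)

```text
clock: 6.0
tool_pos: [0.5693, -0.1839, 0.1086]
eef_rot: [0.636, 0.772, 0.001, 0.001]
contact_force: [6.0, -0.9, -4.7]
opening: 0.153
finger_force: 12.0
```

Call:
step_arm(
  motion=[
    {"dp": [10, 0, 0], "twist": [0, 0, 0], "hand": -0.9},
    {"dp": [18, 0, 0], "twist": [0, 0, 0], "hand": -0.9},
    {"dp": [23, 0, 0], "twist": [0, 0, 0], "hand": -0.9},
    {"dp": [26, 0, 0], "twist": [0, 0, 0], "hand": -0.9},
    {"dp": [28, 0, 0], "twist": [0, 0, 0], "hand": -0.9},
  ],
)

```text
clock: 6.62
tool_pos: [0.5658, -0.1658, 0.1098]
eef_rot: [0.638, 0.77, -0.002, 0.007]
contact_force: [7.3, -15.9, -3.2]
opening: 0.158
finger_force: 12.0
```

```bash
python3 -c "
from h import *
state();print(totool([.5818,-.2487,.1086]))"
```

```text
{'clock': 6.625, 'tool_pos': [0.5658, -0.1658, 0.1098], 'q': [0.1802, 0.8514, 0.0377, 1.8065, -0.0412, 0.4742, 0.4273], 'contact_force': [7.336, -15.9378, -3.2191], 'opening': 0.1579, 'finger_force': 11.9986} yaw 10.6
[-84.45124047   0.38923337   2.29213091]
```

Call:
step_arm(
  motion=[
    {"dp": [2, 0, 0], "twist": [0, 0, 0], "hand": -0.9},
    {"dp": [4, 0, 0], "twist": [0, 0, 0], "hand": -0.9},
    {"dp": [4, 0, 0], "twist": [0, 0, 0], "hand": -0.9},
  ],
  force=20,
)

```text
clock: 7.0
tool_pos: [0.5657, -0.1655, 0.1098]
eef_rot: [0.639, 0.769, -0.003, 0.009]
contact_force: [9.6, -21.0, -9.4]
opening: 0.154
finger_force: 20.0
```

Run:
```python
from h import *
state();print(totool([.5818,-.2487,.1086]))
s=snap('side');a=cv2.cvtColor(s['pixels'],3+1)
cv2.imwrite('pics/e.png',cv2.resize(a[120:260,260:440],None,fx=4,fy=4,interpolation=3))
```

```text
{'clock': 7.0, 'tool_pos': [0.5657, -0.1655, 0.1098], 'q': [0.1748, 0.8507, 0.0427, 1.8103, -0.0411, 0.4681, 0.4225], 'contact_force': [9.5505, -21.0397, -9.377], 'opening': 0.154, 'finger_force': 20.0026} yaw 10.5
[-84.69612942   0.63807661   2.70850722]
```

View pics/e.png

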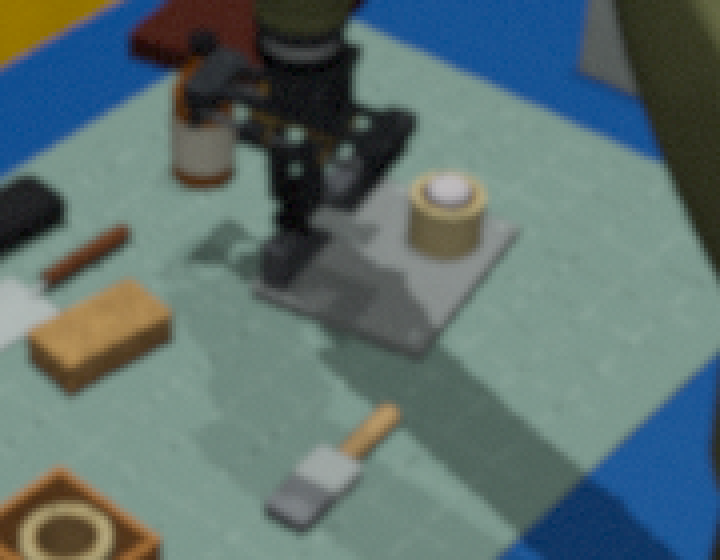

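Call:
step_arm(
  motion=[
    {"dp": [-8, 0, 0], "twist": [0, 0, 0], "hand": -0.6},
    {"dp": [-9, 0, 0], "twist": [0, 0, 0], "hand": 0},
    {"dp": [-9, 0, 0], "twist": [0, 0, 0], "hand": 0.2},
    {"dp": [-9, 0, 0], "twist": [0, 0, 0], "hand": 0.2},
    {"dp": [-9, 0, -40], "twist": [0, 0, 0], "hand": 0.2},
  ],
)

```text
clock: 7.68
tool_pos: [0.5618, -0.161, 0.1464]
eef_rot: [0.636, 0.772, -0.001, -0.003]
contact_force: [1.0, -0.6, -0.2]
opening: 0.594
finger_force: 0.0
```

Call:
step_arm(
  motion=[
    {"dp": [-30, -20, -50], "twist": [0, 0, 0], "hand": 1},
    {"dp": [-80, -50, -50], "twist": [0, 0, 0], "hand": 1},
    {"dp": [-130, -80, -50], "twist": [0, 0, 0], "hand": 1},
    {"dp": [-130, -80, -50], "twist": [0, 0, 0], "hand": 1},
  ],
)

```text
clock: 8.18
tool_pos: [0.5066, -0.3114, 0.1987]
eef_rot: [0.64, 0.768, -0.002, 0.0]
contact_force: [-0.3, 0.7, 0.2]
opening: 1.002
finger_force: 0.0
```

Run:
```python
from h import *
state()
rect=lambda p:[np.round(x,1).tolist() for x in cv2.minAreaRect((p[:,:2]*1000).astype(np.float32))]+[len(p)]
s=snap('top','f.png');P=cloud(s);X,Y,Z=np.moveaxis(P,-1,0)
m=(abs(X-.566)<.035)&(abs(Y+.165)<.04)&(Z>.095)&(Z<.125);p=P[m];print(rect(p),p.mean(0))
m=(abs(X-.565)<.045)&(abs(Y+.165)<.06)&(Z>.05)&(Z<.125);p=P[m];print('rail+car',rect(p))
a=cv2.imread('pics/f.png');cv2.imwrite('pics/f.png',cv2.resize(a[145:220,345:435],None,fx=6,fy=6,interpolation=3))
```

```text
{'clock': 8.175, 'tool_pos': [0.5066, -0.3114, 0.1987], 'q': [0.4653, 0.7248, 0.0106, 1.7277, -0.0041, 0.6894, 0.6578], 'contact_force': [-0.291, 0.6991, 0.2047], 'opening': 1.0021, 'finger_force': 0.0} yaw 10.4
[[568.2, -173.4], [14.5, 39.4], 9.3, 65] [ 0.5671601  -0.17321776  0.11059905]
rail+car [[553.4, -176.1], [67.4, 97.9], 2.8, 342]
```

View pics/f.png

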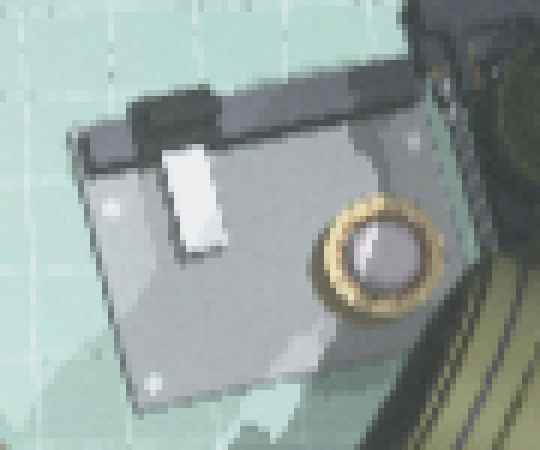

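Run:
```python
from h import *
from scipy.optimize import least_squares
for n in('top','side'):
    s=snap(n);P=cloud(s);X,Y,Z=np.moveaxis(P,-1,0)
    m=(np.hypot(X-.4945,Y+.286)<.045)&(Z>.062)&(Z<.0725);p=P[m]
    f=least_squares(lambda c:np.clip(abs(np.hypot(p[:,0]-c[0],p[:,1]-c[1])-.028)-.005,0,None),[.4945,-.286],loss='soft_l1',f_scale=.002)
    print(n,f.x,len(p),p[:,:2].min(0),p[:,:2].max(0),np.median(p[:,2]))
    m=(np.hypot(X-.4945,Y+.286)<.03)&(Z>.0745)&(Z<.085);p=P[m];print('spindle',len(p),p.mean(0),p.min(0),p.max(0))
for xyz in([.4945,-.286,.16],[.4945,-.286,.053]):plan(xyz,11)
```

```text
top [ 0.4935809  -0.28672706] 161 [ 0.4626338  -0.31713783] [ 0.52626803 -0.2527843 ] 0.06835750130200613
spindle 93 [ 0.49343481 -0.2850375   0.07832615] [ 0.47209167 -0.31433583  0.07457439] [ 0.52080181 -0.25873673  0.08483545]
side [ 0.48954743 -0.28875366] 121 [ 0.45212388 -0.31853785] [ 0.52240517 -0.24837519] 0.06618644989121214
spindle 26 [ 0.48680328 -0.28089541  0.07649765] [ 0.47330511 -0.29483159  0.07451559] [ 0.50252237 -0.26338036  0.08098668]
dp [ 20.2 -12.6  38.3] twist [ 0.    -0.002  0.001]
dp [ 20.  -12.6 145.3] twist [ 0.    -0.002  0.001]
```

Call:
step_arm(
  motion=[
    {"dp": [20, -13.5, 0], "twist": [0, 0, 0], "hand": 1},
    {"dp": [20, -13.5, 40], "twist": [0, 0, 0], "hand": 1},
    {"dp": [20, -13.5, 80], "twist": [0, 0, 0], "hand": 1},
    {"dp": [20, -13.5, 95], "twist": [0, 0, 0], "hand": 1},
    {"dp": [20, -13.5, 95], "twist": [0, 0, 0], "hand": 1},
  ],
)

```text
clock: 8.95
tool_pos: [0.4935, -0.2867, 0.103]
eef_rot: [0.636, 0.772, 0.0, -0.001]
contact_force: [-0.7, 0.0, 0.4]
opening: 1.0
finger_force: 0.0
```

Run:
```python
from h import *
state();plan([.4936,-.2863,.053],11)
s=snap('side');a=cv2.cvtColor(s['pixels'],4)
cv2.imwrite('pics/g.png',cv2.resize(a[130:230,300:440],None,fx=5,fy=5,interpolation=3))
```

```text
{'clock': 8.95, 'tool_pos': [0.4935, -0.2867, 0.103], 'q': [0.4459, 0.849, 0.0, 1.8536, -0.0019, 0.4407, 0.6407], 'contact_force': [-0.6641, 0.0418, 0.354], 'opening': 1.0005, 'finger_force': 0.0} yaw 11.1
dp [ 0.3  0.2 50. ] twist [-0.001 -0.002  0.001]
```

View pics/g.png

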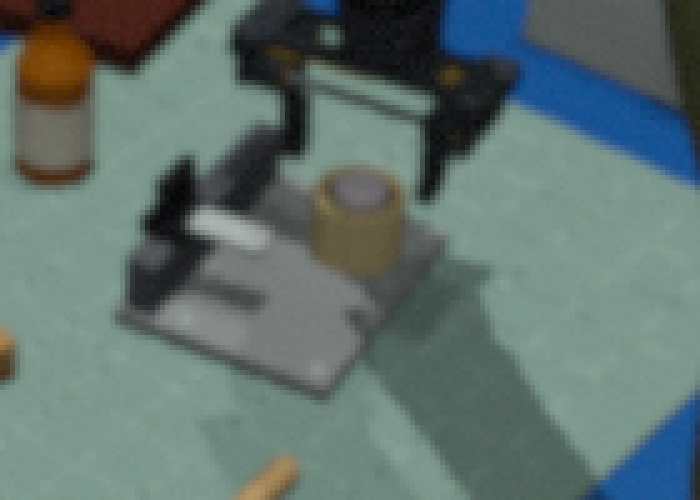

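Call:
step_arm(
  motion=[
    {"dp": [0, 0, 20], "twist": [0, 0, 0], "hand": 1},
    {"dp": [0, 0, 38], "twist": [0, 0, 0], "hand": 1},
    {"dp": [0, 0, 48], "twist": [0, 0, 0], "hand": 1},
    {"dp": [0, 0, 50], "twist": [0, 0, 0], "hand": 1},
    {"dp": [0, 0, 50], "twist": [0, 0, 0], "hand": 0.8},
  ],
  force=4,
)

```text
clock: 9.62
tool_pos: [0.4934, -0.2883, 0.0537]
eef_rot: [0.636, 0.771, 0.0, 0.0]
contact_force: [-0.2, -0.2, 0.1]
opening: 0.914
finger_force: 0.0
```

Call:
step_arm(
  motion=[
    {"dp": [0, 0, 0], "twist": [0, 0, 0], "hand": 0.6},
    {"dp": [0, 0, 0], "twist": [0, 0, 0], "hand": 0.3},
    {"dp": [0, 0, 0], "twist": [0, 0, 0], "hand": 0.3},
    {"dp": [0, 0, 0], "twist": [0, 0, 0], "hand": 0.3},
  ],
  force=4,
)

```text
clock: 10.12
tool_pos: [0.4934, -0.2883, 0.0539]
eef_rot: [0.637, 0.771, 0.0, 0.0]
contact_force: [0.3, -0.2, 3.9]
opening: 0.738
finger_force: 4.0
```

Call:
step_arm(
  motion=[
    {"dp": [0, 0, 0], "twist": [0, 0, 0], "hand": 0.2},
    {"dp": [0, 0, 0], "twist": [0, 0, 0], "hand": 0.2},
    {"dp": [0, 0, -4], "twist": [0, 0, 0], "hand": 0.2},
    {"dp": [0, 0, -8], "twist": [0, 0, 0], "hand": 0.2},
    {"dp": [0, 0, -12], "twist": [0, 0, 0], "hand": 0.2},
  ],
  force=18,
)

```text
clock: 10.75
tool_pos: [0.4931, -0.2881, 0.0656]
eef_rot: [0.636, 0.771, 0.0, -0.0]
contact_force: [1.2, -0.4, -1.5]
opening: 0.732
finger_force: 17.9
```

Call:
step_arm(
  motion=[
    {"dp": [0, 0, -12], "twist": [0, 0, 0], "hand": 0.2},
    {"dp": [0, 0, -27], "twist": [0, 0, 0], "hand": 0.2},
    {"dp": [0, 0, -42], "twist": [0, 0, 0], "hand": 0.2},
    {"dp": [0, 0, -57], "twist": [0, 0, 0], "hand": 0.2},
    {"dp": [0, 0, -72], "twist": [0, 0, 0], "hand": 0.2},
  ],
)

```text
clock: 11.38
tool_pos: [0.4933, -0.2882, 0.1388]
eef_rot: [0.636, 0.771, 0.0, 0.0]
contact_force: [-0.0, 0.0, -1.4]
opening: 0.73
finger_force: 17.9
```

Call:
step_arm(
  motion=[
    {"dp": [0, 0, -20], "twist": [0, 0, 0], "hand": 0.2},
    {"dp": [0, 0, -40], "twist": [0, 0, 0], "hand": 0.2},
    {"dp": [0, 0, -50], "twist": [0, 0, 0], "hand": 0.2},
  ],
)

```text
clock: 11.75
tool_pos: [0.4936, -0.2884, 0.189]
eef_rot: [0.636, 0.771, 0.0, 0.001]
contact_force: [-0.7, -0.3, -1.1]
opening: 0.733
finger_force: 17.9
```

Run:
```python
from h import *
state();plan([.535,.016,.19],11);plan([.535,.016,.05],11)
s=snap('side');a=cv2.cvtColor(s['pixels'],4)
cv2.imwrite('pics/i.png',cv2.resize(a[90:290,200:440],None,fx=3,fy=3,interpolation=3))
```

```text
{'clock': 11.75, 'tool_pos': [0.4936, -0.2884, 0.189], 'q': [0.4455, 0.7126, 0.0045, 1.807, -0.0051, 0.6203, 0.6441], 'contact_force': [-0.6959, -0.2511, -1.0882], 'opening': 0.7334, 'finger_force': 17.9331} yaw 10.9
dp [291.   98.5  -1.1] twist [ 0.001  0.001 -0.001]
dp [291.2  98.3 138.9] twist [ 0.001  0.001 -0.001]
```

View pics/i.png

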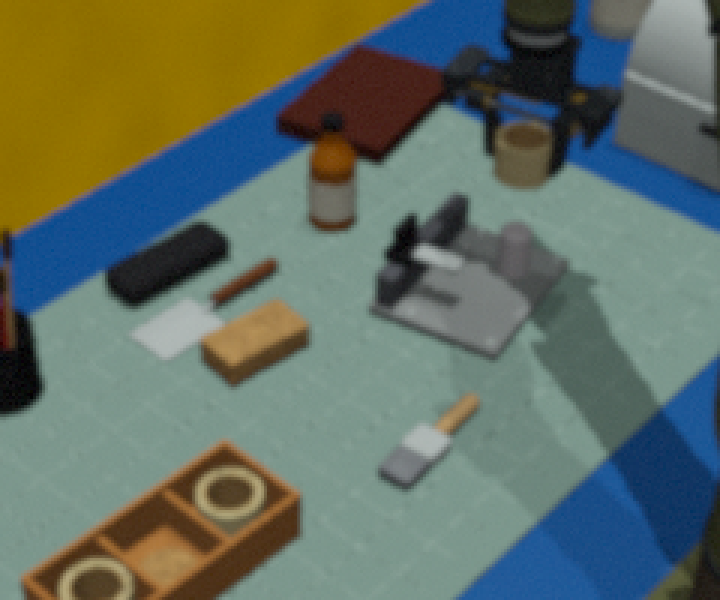

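Call:
step_arm(
  motion=[
    {"dp": [15, 5, 0], "twist": [0, 0, 0.02], "hand": 0.2},
    {"dp": [45, 15, 0], "twist": [0, 0, 0.04], "hand": 0.2},
    {"dp": [85, 29, 0], "twist": [0, 0, 0.07], "hand": 0.2},
    {"dp": [125, 42, 0], "twist": [0, 0, 0.1], "hand": 0.2},
    {"dp": [165, 56, 0], "twist": [0, 0, 0.13], "hand": 0.2},
  ],
  force=20,
)

```text
clock: 12.42
tool_pos: [0.5162, -0.1127, 0.1866]
eef_rot: [0.685, 0.728, -0.0, -0.001]
contact_force: [0.6, -0.5, -1.5]
opening: 0.729
finger_force: 19.9
```

Run:
```python
from h import *
state();plan([.535,.016,.12],-2.4)
```

```text
{'clock': 12.425, 'tool_pos': [0.5162, -0.1127, 0.1866], 'q': [0.0795, 0.6762, 0.0796, 1.9361, -0.0994, 0.5352, 0.2878], 'contact_force': [0.6131, -0.4836, -1.4846], 'opening': 0.729, 'finger_force': 19.9256} yaw 3.5
dp [127.2  26.7  66.7] twist [-0.002 -0.001  0.102]
```

Call:
step_arm(
  motion=[
    {"dp": [35, 7, 8], "twist": [0, 0, 0.03], "hand": 0.2},
    {"dp": [70, 14, 20], "twist": [0, 0, 0.06], "hand": 0.2},
    {"dp": [100, 21, 36], "twist": [0, 0, 0.08], "hand": 0.2},
    {"dp": [120, 25, 52], "twist": [0, 0, 0.1], "hand": 0.2},
    {"dp": [127, 27, 67], "twist": [0, 0, 0.102], "hand": 0.2},
  ],
)

```text
clock: 13.05
tool_pos: [0.5353, 0.0158, 0.1191]
eef_rot: [0.72, 0.694, -0.0, -0.001]
contact_force: [0.5, 0.1, -1.8]
opening: 0.731
finger_force: 19.9
```

Call:
step_arm(
  motion=[
    {"dp": [0, 0, 15], "twist": [0, 0, 0], "hand": 0.2},
    {"dp": [0, 0, 35], "twist": [0, 0, 0], "hand": 0.2},
    {"dp": [0, 0, 55], "twist": [0, 0, 0], "hand": 0.2},
    {"dp": [0, 0, 67], "twist": [0, 0, 0], "hand": 0.2},
    {"dp": [0, 0, 70], "twist": [0, 0, 0], "hand": 0.2},
  ],
)

```text
clock: 13.68
tool_pos: [0.5356, 0.012, 0.0498]
eef_rot: [0.722, 0.692, -0.001, -0.0]
contact_force: [0.0, 0.2, -1.5]
opening: 0.728
finger_force: 19.9
```

Run:
```python
from h import *
state();plan([.535,.016,.039],-2.4)
```

```text
{'clock': 13.675, 'tool_pos': [0.5356, 0.012, 0.0498], 'q': [-0.1487, 0.9243, 0.0675, 1.9718, -0.2156, 0.2535, 0.0588], 'contact_force': [0.0088, 0.1819, -1.5156], 'opening': 0.728, 'finger_force': 19.9272} yaw -2.4
dp [ 4.  -0.8 10.8] twist [-0.001  0.    -0.   ]
```

Call:
step_arm(
  motion=[
    {"dp": [3, 0, 4], "twist": [0, 0, 0], "hand": 0.2},
    {"dp": [3, 0, 8], "twist": [0, 0, 0], "hand": 0.2},
    {"dp": [3, 0, 10], "twist": [0, 0, 0], "hand": 0.2},
    {"dp": [3, 0, 11], "twist": [0, 0, 0], "hand": 0.2},
    {"dp": [3, 0, 11.5], "twist": [0, 0, 0], "hand": 0.2},
  ],
)

```text
clock: 14.3
tool_pos: [0.5363, 0.0158, 0.0391]
eef_rot: [0.721, 0.692, 0.0, 0.0]
contact_force: [-0.2, -0.4, -1.3]
opening: 0.731
finger_force: 19.9
```

Call:
step_arm(
  motion=[
    {"dp": [0, 0, 0.5], "twist": [0, 0, 0], "hand": 0.2},
    {"dp": [0, 0, 1], "twist": [0, 0, 0], "hand": 0.2},
  ],
)

```text
clock: 14.55
tool_pos: [0.5363, 0.0158, 0.0389]
eef_rot: [0.722, 0.692, 0.0, 0.0]
contact_force: [-1.5, 0.6, 10.1]
opening: 0.733
finger_force: 19.9
```

Call:
step_arm(
  motion=[
    {"dp": [0, 0, -1], "twist": [0, 0, 0], "hand": 0.2},
    {"dp": [0, 0, -1], "twist": [0, 0, 0], "hand": 0.6},
    {"dp": [0, 0, -1], "twist": [0, 0, 0], "hand": 1},
    {"dp": [0, 0, -1], "twist": [0, 0, 0], "hand": 1},
    {"dp": [0, 0, -1], "twist": [0, 0, 0], "hand": 1},
  ],
)

```text
clock: 15.18
tool_pos: [0.5357, 0.0159, 0.0389]
eef_rot: [0.721, 0.692, -0.0, -0.0]
contact_force: [-1.1, -0.7, 0.6]
opening: 1.001
finger_force: 0.7
```

Call:
step_arm(
  motion=[
    {"dp": [0, 0, -20], "twist": [0, 0, 0], "hand": 1},
    {"dp": [0, 0, -50], "twist": [0, 0, 0], "hand": 1},
    {"dp": [0, 0, -90], "twist": [0, 0, 0], "hand": 1},
    {"dp": [0, -50, -100], "twist": [0, 0, 0], "hand": 0},
    {"dp": [0, -100, -110], "twist": [0, 0, 0], "hand": 0},
  ],
)

```text
clock: 15.8
tool_pos: [0.4358, 0.0201, 0.1498]
eef_rot: [0.721, 0.693, 0.001, 0.001]
contact_force: [0.0, 0.1, -0.4]
opening: 0.798
finger_force: 0.0
```

Call:
step_arm(
  motion=[
    {"dp": [0, -40, 0], "twist": [0, 0, 0], "hand": -0.2},
    {"dp": [0, -40, 0], "twist": [0, 0, 0], "hand": -0.2},
    {"dp": [0, -40, 0], "twist": [0, 0, 0], "hand": -0.2},
  ],
)

```text
clock: 16.18
tool_pos: [0.3978, 0.0217, 0.1491]
eef_rot: [0.721, 0.692, 0.001, 0.001]
contact_force: [-0.1, -0.5, 0.6]
opening: 0.457
finger_force: 0.0
```

Run:
```python
from h import *
from scipy.optimize import least_squares
state()
for n in('top','side'):
    s=snap(n);P=cloud(s);X,Y,Z=np.moveaxis(P,-1,0)
    m=(np.hypot(X-.536,Y-.016)<.05)&(Z>.047)&(Z<.06);p=P[m]
    if len(p)>10:
        f=least_squares(lambda c:np.clip(abs(np.hypot(p[:,0]-c[0],p[:,1]-c[1])-.028)-.005,0,None),[.536,.016],loss='soft_l1',f_scale=.002)
        print(n,f.x,len(p),p[:,:2].min(0),p[:,:2].max(0),np.percentile(p[:,2],[5,50,95]))
    print([(np.round(world(s,o['at']),3).tolist(),round(o['score'],2)) for o in r.search_frame(n,'roll')][:4])
```

```text
{'clock': 16.175, 'tool_pos': [0.3978, 0.0217, 0.1491], 'q': [-0.207, 0.657, 0.0582, 2.3372, -0.2392, 0.1501, 0.0346], 'contact_force': [-0.1377, -0.4927, 0.5934], 'opening': 0.4571, 'finger_force': 0.0} yaw -2.4
top [0.53692945 0.01897135] 107 [ 0.52227562 -0.01169663] [0.56801372 0.05130466] [0.0491574  0.05343175 0.05863434]
[([0.168, -0.319, 0.047], 0.72), ([0.553, 0.021, 0.052], 0.46)]
side [0.53164652 0.01936712] 125 [ 0.49766636 -0.01280381] [0.5652028  0.04990229] [0.04755342 0.05057802 0.05528823]
[([0.526, 0.023, 0.038], 0.72)]
```

Run:
```python
from h import *
plan([.564,.0173,.12],-2.4)
```

```text
dp [  2.5 166.4  29.1] twist [ 0.001 -0.     0.001]
```

Call:
step_arm(
  motion=[
    {"dp": [2.5, 50, 0], "twist": [0, 0, 0], "hand": -0.2},
    {"dp": [2.5, 100, 10], "twist": [0, 0, 0], "hand": -0.2},
    {"dp": [2.5, 150, 20], "twist": [0, 0, 0], "hand": -0.2},
    {"dp": [2.5, 166, 40], "twist": [0, 0, 0], "hand": -0.2},
    {"dp": [2.5, 166, 62], "twist": [0, 0, 0], "hand": -0.2},
  ],
)

```text
clock: 17.0
tool_pos: [0.5648, 0.0171, 0.0863]
eef_rot: [0.722, 0.692, 0.001, 0.001]
contact_force: [-0.4, 0.2, -0.1]
opening: 0.399
finger_force: 0.0
```

Run:
```python
from h import *
state();plan([.564,.0173,.039],-2.4)
s=snap('side');a=cv2.cvtColor(s['pixels'],4)
A=cv2.resize(a[160:270,230:350],None,fx=5,fy=5,interpolation=3)
cv2.imwrite('pics/j.png',A)
```

```text
{'clock': 17.0, 'tool_pos': [0.5648, 0.0171, 0.0863], 'q': [-0.1734, 0.8776, 0.1053, 1.8836, -0.2142, 0.388, 0.0514], 'contact_force': [-0.3715, 0.2447, -0.1312], 'opening': 0.3988, 'finger_force': 0.0} yaw -2.4
dp [ 0.1 -1.  47.3] twist [ 0.003 -0.     0.001]
```

View pics/j.png

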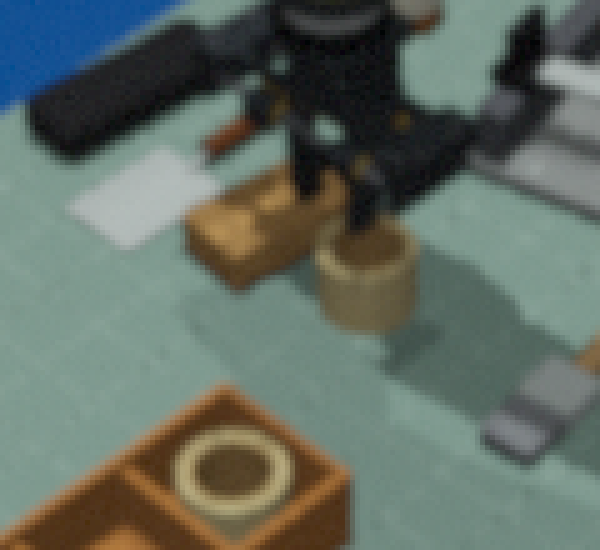

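Call:
step_arm(
  motion=[
    {"dp": [0, -1, 0], "twist": [0, 0, 0], "hand": -0.4},
    {"dp": [0, -1, 10], "twist": [0, 0, 0], "hand": -0.4},
    {"dp": [0, -1, 22], "twist": [0, 0, 0], "hand": -0.4},
    {"dp": [0, -1, 35], "twist": [0, 0, 0], "hand": -0.4},
    {"dp": [0, -1, 47], "twist": [0, 0, 0], "hand": -0.4},
  ],
  force=4,
)

```text
clock: 17.68
tool_pos: [0.5611, 0.0174, 0.0391]
eef_rot: [0.721, 0.693, -0.0, -0.0]
contact_force: [0.5, 0.3, 0.2]
opening: 0.3
finger_force: 0.0
```

Call:
step_arm(
  motion=[
    {"dp": [0, 0, 0], "twist": [0, 0, 0], "hand": -0.6},
    {"dp": [0, 0, 0], "twist": [0, 0, 0], "hand": -0.9},
    {"dp": [0, 0, 0], "twist": [0, 0, 0], "hand": -0.95},
    {"dp": [0, 0, 0], "twist": [0, 0, 0], "hand": -0.95},
  ],
  force=4,
)

```text
clock: 18.18
tool_pos: [0.5615, 0.0174, 0.0403]
eef_rot: [0.721, 0.692, 0.0, 0.0]
contact_force: [1.3, -0.1, -1.7]
opening: 0.122
finger_force: 3.7
```

Call:
step_arm(
  motion=[
    {"dp": [0, 0, 0], "twist": [0, 0, 0], "hand": -0.95},
    {"dp": [0, 0, 0], "twist": [0, 0, 0], "hand": -0.95},
    {"dp": [0, 0, -5], "twist": [0, 0, 0], "hand": -0.95},
    {"dp": [0, 0, -15], "twist": [0, 0, 0], "hand": -0.95},
    {"dp": [0, 0, -30], "twist": [0, 0, 0], "hand": -0.95},
  ],
  force=25,
)

```text
clock: 18.8
tool_pos: [0.5611, 0.0173, 0.0708]
eef_rot: [0.721, 0.692, -0.0, -0.0]
contact_force: [0.5, -0.0, -1.8]
opening: 0.11
finger_force: 24.6
```

Call:
step_arm(
  motion=[
    {"dp": [0, 0, -25], "twist": [0, 0, 0], "hand": -0.95},
    {"dp": [0, 0, -55], "twist": [0, 0, 0], "hand": -0.95},
    {"dp": [0, 0, -85], "twist": [0, 0, 0], "hand": -0.95},
    {"dp": [0, 0, -100], "twist": [0, 0, 0], "hand": -0.95},
    {"dp": [0, 0, -100], "twist": [0, 0, 0], "hand": -0.95},
  ],
)

```text
clock: 19.42
tool_pos: [0.5618, 0.0174, 0.1712]
eef_rot: [0.721, 0.692, 0.001, 0.001]
contact_force: [-0.4, 0.4, -2.6]
opening: 0.111
finger_force: 24.6
```

Run:
```python
from h import *
from scipy.optimize import least_squares
state();st=r.get_state()
s=snap('side');P=cloud(s);X,Y,Z=np.moveaxis(P,-1,0);t=st['tool_pos']
# roll top rim, cream colored, near expected
hsv=cv2.cvtColor(s['pixels'],cv2.COLOR_RGB2HSV)
m=(np.hypot(X-t[0]+.028,Y-t[1])<.045)&(Z>t[2]-.045)&(Z<t[2]+.025)&(hsv[...,0]>12)&(hsv[...,0]<40)&(hsv[...,1]>50)
p=P[m]-t;print(len(p),p.min(0),p.max(0))
top=p[p[:,2]>.006];A=np.c_[top[:,:2],np.ones(len(top))];c,*_=np.linalg.lstsq(A,top[:,2],rcond=None);print('rim plane',c,len(top))
C=world(s,[0,0,0])
# rack walls, rim at z .063
s=snap('top');P=cloud(s);X,Y,Z=np.moveaxis(P,-1,0)
m=(X>.36)&(X<.57)&(Y>.12)&(Y<.48)&(Z>.03)&(Z<.08);n,l,q,_=cv2.connectedComponentsWithStats(m.astype(np.uint8));k=1+np.argmax(q[1:,4])
print(cv2.minAreaRect((P[l==k][:,:2]*1000).astype(np.float32)))
# compartment lines: partitions
c0=np.array([.4617,.3027]);a=np.radians(-2.4);Rm=np.array([[np.cos(a),np.sin(a)],[-np.sin(a),np.cos(a)]])
L=(P[...,:2]-c0)@Rm.T
m=(abs(L[...,0])<.045)&(abs(L[...,1])<.055)
for lo in range(-54,54,3):
    q=m&(L[...,1]*1000>=lo)&(L[...,1]*1000<lo+3);print(lo,np.round(np.nanmedian(Z[q])*1000),end='; ')
```

```text
{'clock': 19.425, 'tool_pos': [0.5618, 0.0174, 0.1712], 'q': [-0.2027, 0.7375, 0.1525, 1.8541, -0.1931, 0.5618, 0.0334], 'contact_force': [-0.4073, 0.3695, -2.6403], 'opening': 0.1105, 'finger_force': 24.6215} yaw -2.3
337 [-0.06659029 -0.02324622 -0.0401051 ] [0.01646038 0.0386929  0.01864125]
rim plane [0.01965063 0.01557394 0.01081428] 86
((461.2620544433594, 304.513916015625), (250.71249389648438, 108.95828247070312), 87.7649154663086)
-54 14.0; -51 10.0; -48 11.0; -45 40.0; -42 57.0; -39 53.0; -36 nan; -33 13.0; -30 11.0; -27 10.0; -24 13.0; -21 10.0; -18 10.0; -15 13.0; -12 12.0; -9 10.0; -6 11.0; -3 11.0; 0 12.0; 3 11.0; 6 13.0; 9 10.0; 12 10.0; 15 10.0; 18 11.0; 21 10.0; 24 12.0; 27 11.0; 30 10.0; 33 11.0; 36 35.0; 39 56.0; 42 56.0; 45 41.0; 48 46.0; 51 54.0;
  return np.nanmean(a, axis, out=out, keepdims=keepdims)
```

Run:
```python
from h import *
from scipy.optimize import least_squares
st=r.get_state();t=st['tool_pos']
s=snap('side');P=cloud(s);X,Y,Z=np.moveaxis(P,-1,0)
hsv=cv2.cvtColor(s['pixels'],cv2.COLOR_RGB2HSV)
b=(np.hypot(X-t[0]+.028,Y-t[1])<.05)&(hsv[...,0]>12)&(hsv[...,0]<40)&(hsv[...,1]>40)
for lo,hi in((-.034,.004),(-.03,0)):
    m=b&(Z>t[2]+lo)&(Z<t[2]+hi);p=P[m]-t
    f=least_squares(lambda c:np.hypot(p[:,0]-c[0],p[:,1]-c[1])-.033,[-.028,0],loss='soft_l1',f_scale=.002);print('outer',f.x,len(p),np.abs(f.fun).mean())
m=b&(Z>t[2]+.01)&(Z<t[2]+.019);p=P[m]-t
f=least_squares(lambda c:np.clip(abs(np.hypot(p[:,0]-c[0],p[:,1]-c[1])-.028)-.005,0,None),[-.028,0],loss='soft_l1',f_scale=.002);print('rim',f.x,len(p))
# same-camera bias check using spares' and rack
for c in((.464,.391),(.460,.2165)):
  for z0,z1 in((.055,.066),):
    m=(np.hypot(X-c[0],Y-c[1])<.045)&(Z>z0)&(Z<z1)&(hsv[...,2]>150)&(hsv[...,1]<120);p=P[m]
    if len(p)>10:
        f=least_squares(lambda k:np.clip(abs(np.hypot(p[:,0]-k[0],p[:,1]-k[1])-.028)-.005,0,None),c,loss='soft_l1',f_scale=.002);print('spare',f.x,len(p))
m=(X>.36)&(X<.57)&(Y>.12)&(Y<.48)&(Z>.055)&(Z<.072);p=P[m];print(cv2.minAreaRect((p[:,:2]*1000).astype(np.float32)))
a=np.radians(-2.4);ex=np.array([np.cos(a),np.sin(a)]);c=np.array([.4615,.3025])-.008*ex+.028*ex;print(c)
plan([*c,.171],-2.4)
```

```text
outer [-0.0302708   0.00182862] 234 0.0041864369586218095
outer [-0.03034458  0.00198556] 189 0.004455289849712485
rim [-0.03153656  0.00382095] 55
spare [0.46132613 0.38410104] 118
spare [0.45300526 0.22010989] 102
((456.77789306640625, 301.06005859375), (256.9896545410156, 113.82847595214844), 87.63044738769531)
[0.48148246 0.30166249]
dp [280.8 -90.6  -1.7] twist [-0.002  0.     0.001]
```

Call:
step_arm(
  motion=[
    {"dp": [20, -6, 0], "twist": [0, 0, 0], "hand": -0.95},
    {"dp": [60, -19, 0], "twist": [0, 0, 0], "hand": -0.95},
    {"dp": [105, -34, 0], "twist": [0, 0, 0], "hand": -0.95},
    {"dp": [150, -48, 0], "twist": [0, 0, 0], "hand": -0.95},
    {"dp": [195, -63, 0], "twist": [0, 0, 0], "hand": -0.95},
  ],
)

```text
clock: 20.2
tool_pos: [0.5053, 0.2159, 0.1689]
eef_rot: [0.722, 0.692, -0.001, -0.0]
contact_force: [-0.3, -0.4, -2.2]
opening: 0.105
finger_force: 24.6
```

Call:
step_arm(
  motion=[
    {"dp": [40, -13, 0], "twist": [0, 0, 0], "hand": -0.95},
    {"dp": [65, -21, 0], "twist": [0, 0, 0], "hand": -0.95},
    {"dp": [80, -26, 0], "twist": [0, 0, 0], "hand": -0.95},
    {"dp": [85, -27, 0], "twist": [0, 0, 0], "hand": -0.95},
    {"dp": [85, -27, 0], "twist": [0, 0, 0], "hand": -0.95},
  ],
)

```text
clock: 20.82
tool_pos: [0.4832, 0.2997, 0.1698]
eef_rot: [0.722, 0.692, -0.0, 0.0]
contact_force: [0.3, 0.5, -1.7]
opening: 0.108
finger_force: 24.6
```

Run:
```python
from h import *
state();plan([.4815,.301,.11],-2.4)
```

```text
{'clock': 20.825, 'tool_pos': [0.4832, 0.2997, 0.1698], 'q': [-0.7726, 0.7552, 0.2339, 1.8352, -0.2904, 0.585, -0.3987], 'contact_force': [0.3105, 0.5433, -1.7442], 'opening': 0.1083, 'finger_force': 24.6216} yaw -2.4
dp [ 1.3 -1.8 59.8] twist [ 0.     0.001 -0.   ]
```

Call:
step_arm(
  motion=[
    {"dp": [1.3, -1.8, 15], "twist": [0, 0, 0], "hand": -0.95},
    {"dp": [1.3, -1.8, 32], "twist": [0, 0, 0], "hand": -0.95},
    {"dp": [1.3, -1.8, 48], "twist": [0, 0, 0], "hand": -0.95},
    {"dp": [1.3, -1.8, 58], "twist": [0, 0, 0], "hand": -0.95},
    {"dp": [1.3, -1.8, 58], "twist": [0, 0, 0], "hand": -0.95},
  ],
)

```text
clock: 21.45
tool_pos: [0.4807, 0.3017, 0.111]
eef_rot: [0.722, 0.692, -0.001, -0.0]
contact_force: [0.0, 0.2, -1.1]
opening: 0.111
finger_force: 24.6
```

Run:
```python
from h import *
from scipy.optimize import least_squares
state();t=r.get_state()['tool_pos']
s=snap('side');P=cloud(s);X,Y,Z=np.moveaxis(P,-1,0)
hsv=cv2.cvtColor(s['pixels'],cv2.COLOR_RGB2HSV)
b=(np.hypot(X-t[0]+.028,Y-t[1])<.05)&(hsv[...,0]>12)&(hsv[...,0]<40)&(hsv[...,1]>40)
m=b&(Z>t[2]-.03)&(Z<t[2]+.004);p=P[m]
f=least_squares(lambda c:np.hypot(p[:,0]-c[0],p[:,1]-c[1])-.033,t[:2]-[.028,0],loss='soft_l1',f_scale=.002);print('outer',f.x-t[:2],f.x,len(p),np.abs(f.fun).mean())
s=snap('top');P=cloud(s)
hsv=cv2.cvtColor(s['pixels'],cv2.COLOR_RGB2HSV);X,Y,Z=np.moveaxis(P,-1,0)
b=(np.hypot(X-t[0]+.028,Y-t[1])<.045)&(Z>t[2]+.004)&(Z<t[2]+.025)&(hsv[...,2]>120);p=P[b];print(len(p),p.min(0),p.max(0)) if b.any() else print('none')
plan([.4815,.301,.047],-2.4)
```

```text
{'clock': 21.45, 'tool_pos': [0.4807, 0.3017, 0.111], 'q': [-0.7499, 0.8458, 0.187, 1.8665, -0.319, 0.4601, -0.3782], 'contact_force': [0.0493, 0.2019, -1.0901], 'opening': 0.1114, 'finger_force': 24.6208} yaw -2.4
outer [-0.03053355  0.00083874] [0.4501238  0.30257816] 231 0.0030365544862527346
51 [0.4286142  0.27226468 0.12066026] [0.46471966 0.329881   0.13113228]
dp [-1.2  0.2 65.1] twist [ 0.    -0.     0.001]
```

Call:
step_arm(
  motion=[
    {"dp": [-0.5, 0.5, 8], "twist": [0, 0, 0], "hand": -0.95},
    {"dp": [-0.5, 0.5, 16], "twist": [0, 0, 0], "hand": -0.95},
    {"dp": [-0.5, 0.5, 22], "twist": [0, 0, 0], "hand": -0.95},
    {"dp": [-0.5, 0.5, 28], "twist": [0, 0, 0], "hand": -0.95},
  ],
)

```text
clock: 22.05
tool_pos: [0.4815, 0.3016, 0.0835]
eef_rot: [0.721, 0.692, -0.0, -0.0]
contact_force: [0.4, -0.9, -1.8]
opening: 0.109
finger_force: 24.6
```

Call:
step_arm(
  motion=[
    {"dp": [0, 0, 8], "twist": [0, 0, 0], "hand": -0.95},
    {"dp": [0, 0, 16], "twist": [0, 0, 0], "hand": -0.95},
    {"dp": [0, 0, 24], "twist": [0, 0, 0], "hand": -0.95},
    {"dp": [0, 0, 30], "twist": [0, 0, 0], "hand": -0.95},
    {"dp": [0, 0, 32], "twist": [0, 0, 0], "hand": -0.95},
  ],
)

```text
clock: 22.68
tool_pos: [0.4814, 0.3016, 0.0516]
eef_rot: [0.721, 0.692, -0.0, -0.0]
contact_force: [-0.6, 0.2, -2.2]
opening: 0.106
finger_force: 24.6
```

No contact so far; the last few millimetres.

Call:
step_arm(
  motion=[
    {"dp": [0, 0, 1.5], "twist": [0, 0, 0], "hand": -0.95},
    {"dp": [0, 0, 2.5], "twist": [0, 0, 0], "hand": -0.95},
    {"dp": [0, 0, 3.2], "twist": [0, 0, 0], "hand": -0.95},
    {"dp": [0, 0, 3.6], "twist": [0, 0, 0], "hand": -0.95},
    {"dp": [0, 0, 3.6], "twist": [0, 0, 0], "hand": -0.95},
  ],
)

```text
clock: 23.3
tool_pos: [0.4816, 0.3017, 0.0485]
eef_rot: [0.721, 0.692, 0.0, -0.0]
contact_force: [-0.2, 0.9, -2.2]
opening: 0.111
finger_force: 24.6
```

Call:
step_arm(
  motion=[
    {"dp": [0, 0, 0.5], "twist": [0, 0, 0], "hand": -0.95},
    {"dp": [0, 0, 1], "twist": [0, 0, 0], "hand": -0.95},
    {"dp": [0, 0, 1], "twist": [0, 0, 0], "hand": -0.95},
  ],
)

```text
clock: 23.68
tool_pos: [0.4817, 0.3018, 0.0479]
eef_rot: [0.721, 0.692, 0.0, -0.0]
contact_force: [-1.3, -0.3, 3.9]
opening: 0.11
finger_force: 24.6
```

Call:
step_arm(
  motion=[
    {"dp": [0, 0, 0], "twist": [0, 0, 0], "hand": -0.75},
    {"dp": [0, 0, 0], "twist": [0, 0, 0], "hand": -0.68},
    {"dp": [0, 0, 0], "twist": [0, 0, 0], "hand": -0.64},
    {"dp": [0, 0, 0], "twist": [0, 0, 0], "hand": -0.64},
  ],
  force=5,
)

```text
clock: 24.18
tool_pos: [0.4816, 0.3017, 0.0474]
eef_rot: [0.721, 0.692, 0.0, -0.0]
contact_force: [0.1, 0.1, -0.0]
opening: 0.182
finger_force: 0.0
```

Call:
step_arm(
  motion=[
    {"dp": [0, 0, -8], "twist": [0, 0, 0], "hand": -0.64},
    {"dp": [0, 0, -16], "twist": [0, 0, 0], "hand": -0.64},
    {"dp": [0, 0, -28], "twist": [0, 0, 0], "hand": -0.64},
    {"dp": [0, 0, -50], "twist": [0, 0, 0], "hand": -0.64},
    {"dp": [0, 0, -90], "twist": [0, 0, 0], "hand": -0.64},
  ],
)

```text
clock: 24.8
tool_pos: [0.4808, 0.3013, 0.1381]
eef_rot: [0.721, 0.692, -0.001, -0.0]
contact_force: [-0.0, -0.3, 0.3]
opening: 0.179
finger_force: 0.0
```

Call:
step_arm(
  motion=[
    {"dp": [-50, 0, -40], "twist": [0, 0, 0], "hand": -0.64},
    {"dp": [-100, 0, -60], "twist": [0, 0, 0], "hand": -0.64},
    {"dp": [-155, 0, -60], "twist": [0, 0, 0], "hand": -0.64},
    {"dp": [-210, 0, -60], "twist": [0, 0, 0], "hand": -0.64},
    {"dp": [-210, 0, -60], "twist": [0, 0, 0], "hand": -0.64},
  ],
)

```text
clock: 25.42
tool_pos: [0.4727, 0.0863, 0.1986]
eef_rot: [0.725, 0.689, -0.001, 0.001]
contact_force: [-0.6, 0.0, -0.0]
opening: 0.182
finger_force: 0.0
```

Run:
```python
from h import *
from scipy.optimize import least_squares
state();c0=np.array([.4537,.3028])
for n in('top','side'):
    s=snap(n,n+'_end.png');P=cloud(s);X,Y,Z=np.moveaxis(P,-1,0);hsv=cv2.cvtColor(s['pixels'],cv2.COLOR_RGB2HSV)
    m=(np.hypot(X-c0[0],Y-c0[1])<.045)&(Z>.05)&(Z<.075)&(hsv[...,1]<110)&(hsv[...,2]>130);p=P[m]
    f=least_squares(lambda k:np.clip(abs(np.hypot(p[:,0]-k[0],p[:,1]-k[1])-.028)-.005,0,None),c0,loss='soft_l1',f_scale=.002)
    A=np.c_[p[:,:2]-c0,np.ones(len(p))];print(n,f.x,len(p),'plane',np.linalg.lstsq(A,p[:,2],rcond=None)[0])
    m=(abs(X-.566)<.035)&(abs(Y+.165)<.06)&(Z>.095)&(Z<.125);print('fin',P[m].mean(0))
    for t in('spare_a','sanding_block','brush'):print(t,[(np.round(world(s,o['at']),3).tolist(),round(o['score'],2)) for o in r.search_frame(n,t)][:4])
a=cv2.imread('pics/top_end.png');cv2.imwrite('pics/z.png',cv2.resize(a[80:240,160:480],None,fx=2.5,fy=2.5,interpolation=3))
```

```text
{'clock': 25.425, 'tool_pos': [0.4727, 0.0863, 0.1986], 'q': [-0.3932, 0.6172, 0.1826, 2.0678, -0.2265, 0.4751, -0.0919], 'contact_force': [-0.6119, 0.0082, -0.028], 'opening': 0.1818, 'finger_force': 0.0} yaw -2.9
top [0.45474781 0.30496057] 174 plane [-0.00081747 -0.0272294   0.0612609 ]
fin [ 0.56760577 -0.17357078  0.11057988]
spare_a [([0.465, 0.379, 0.06], 0.64), ([0.714, 0.035, 0.007], 0.62), ([0.473, 0.242, 0.061], 0.39)]
sanding_block [([0.624, 0.011, 0.043], 0.98), ([0.568, -0.061, 0.007], 0.31)]
brush [([0.388, 0.011, 0.024], 0.88)]
side [0.45089564 0.30361623] 179 plane [-0.00973318 -0.00822247  0.05892587]
fin [ 0.56122102 -0.17015217  0.10521363]
spare_a [([0.464, 0.381, 0.048], 0.85), ([0.454, 0.214, 0.046], 0.57), ([0.556, -0.174, 0.082], 0.23)]
sanding_block [([0.611, 0.028, 0.033], 0.59)]
brush [([0.378, 0.021, 0.017], 0.76)]
```

View pics/z.png

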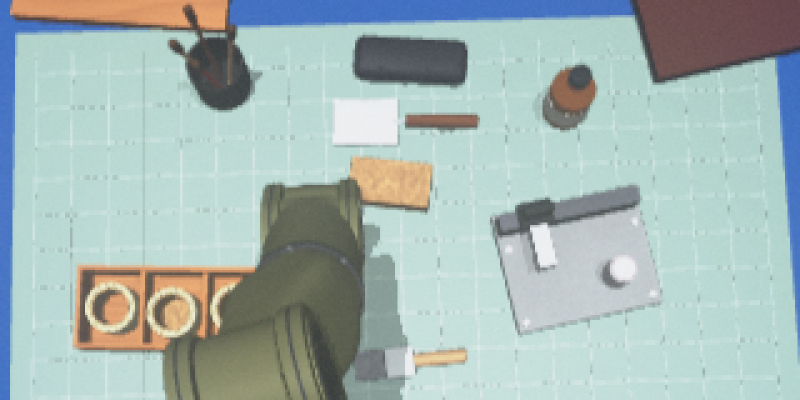

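```bash
python3 -c "
from h import *
print(r.finish_job())"
```

```text
the job is handed in; nothing more can be done
None
```

The job is handed in at 25 s of the 72 s allowed. The keeper is open against its end stop (no further travel at 20 N, about 95 mm by the camera). The roll went onto the middle of the mat, was re-gripped by its wall and now lies flat in the rack's empty compartment, and nothing else appears to have moved.

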